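Gauge a wheel-hub blank in the tapered slot and mark the reading

TASK

One of the three wheel-hub discs sits in the mouth of the tapered gauge: pick up the wooden push stick, feed that disc along the slot with it, keeping your fingers off the discs, until it wedges between the rails, then take the stick out and lay it on the bench clear of the gauge. Mark the reading by sliding the gauge's pointer until it is in line with the middle of the wedged disc, and let go. Leave the disc wedged and the two spare discs where they are.

Things in the scene. Friction and masses are not known exactly. Their poses are not given: they have to be found in the camera images.
- gauge: Fixed steel gauge: two rails 16 mm high, 10 mm thick, a slot between them; its floor is the bench. Origin on the bench, mid-slot, where the straight guide ends and the taper begins; +y runs along the slot from mouth to narrow end, z up. From y = 0 to 120 mm the slot narrows evenly by 1 mm in 7 mm (39 to 22 mm wide). At x = -39 to -65 mm lies the pointer's track, 8 mm high.
- gauge_mouth (a point): Middle of the slot's open mouth on the bench, at y = -70 mm of the gauge. From here to y = 0 the slot is a straight guide 39 mm wide; the disc to be gauged starts in it, its centre at y = -50 to -30 mm. Rails' outer faces: x = +-30 mm.
- gauge_end (a point): Mid-slot on the bench at y = 121 mm of the gauge, where a cross bar (to y = 135 mm, 16 mm high) closes the narrow end. A disc pushed with 5 to 10 N wedges before this and stays wedged when the stick is withdrawn.
- hub_a_mid (a point): Centre (7 mm above its underside) of the 28 mm diameter, 14 mm thick plain brass hub disc (70 to 110 g), lying flat. Any of the three may be the one in the gauge; the others are spares on the bench beyond it. It wedges with its centre at about y = 76.5 mm in the gauge's frame, or up to some 3 mm further on.
- hub_b_mid (a point): Centre (7 mm above its underside) of the 32 mm diameter, 14 mm thick plain brass hub disc (70 to 110 g), lying flat. Any of the three may be the one in the gauge; the others are spares on the bench beyond it. It wedges with its centre at about y = 48.4 mm in the gauge's frame, or up to some 3 mm further on.
- hub_c_mid (a point): Centre (7 mm above its underside) of the 36 mm diameter, 14 mm thick plain brass hub disc (70 to 110 g), lying flat. Any of the three may be the one in the gauge; the others are spares on the bench beyond it. It wedges with its centre at about y = 20.4 mm in the gauge's frame, or up to some 3 mm further on.
- stick_grip (a point): Centre of the push stick's upright grip block (20 mm wide in x, 36 mm long in y, from 12 to 58 mm above the stick's underside; this point is 40 mm above the underside). Stick frame: y runs along the stick to its tip, z up. Under the block is a sole 34 mm wide, 60 mm long, 6 mm thick. Plywood, about 90 g. It stands upright on the bench.
- stick_tip (a point): Middle of the flat square front end of the push stick's bar, 150 mm ahead (+y) of the grip's centre and 6 mm above the underside; the bar is 18 mm wide and 12 mm high, flush with the underside. The tip pushes the disc's rim.
- stick: The whole push stick; origin on its underside below the grip block's centre, axes as for its grip.
- pointer_handle (a point): Point 13 mm below the top of the upright fin on the gauge's sliding pointer carriage, in the fin's middle; the fin is 12 mm thick along the slot (y), 24 mm wide in x and stands from 18 to 54 mm above the bench; this point is 39 mm above the bench. Axes as the gauge's. It slides along the slot's direction with about 2 N of friction and stays where it is left.
- pointer_tip (a point): Tip of the 3 mm wide black pointer that reaches from the carriage over the rail towards the slot, 18.5 mm above the bench, 39 mm in +x from the fin's middle and at the same y. Axes as the gauge's. To mark the reading its y must equal that of the wedged disc's centre.
- carriage (a joint): Position of the pointer carriage in metres: 0 is the end by the narrow end of the slot (pointer at y = 103 mm in the gauge's frame), growing as it slides towards the mouth (0.125 at y = -22 mm).
Not all that is in view belongs to the job. Leave any red look-alike of the gauge alone.

How it is judged (in metres and radians):
On the way, in this order (a step that is already met when the one before it is completed fails the run):
1. the disc from the gauge's mouth is wedged in the taper (((y of hub_a_mid in the frame of gauge between 0.0745 and 0.0835 m and x of hub_a_mid in the frame of gauge between -0.004 and 0.004 m and height (world z) of hub_a_mid below 0.012 m) or (y of hub_b_mid in the frame of gauge between 0.0464 and 0.0554 m and x of hub_b_mid in the frame of gauge between -0.004 and 0.004 m and height (world z) of hub_b_mid below 0.012 m) or (y of hub_c_mid in the frame of gauge between 0.0184 and 0.0274 m and x of hub_c_mid in the frame of gauge between -0.004 and 0.004 m and height (world z) of hub_c_mid below 0.012 m))), for 0.2 s.
2. the pointer is in line with the middle of the wedged disc (((y of hub_a_mid in the frame of gauge between 0.0745 and 0.0835 m and x of hub_a_mid in the frame of gauge between -0.004 and 0.004 m and height (world z) of hub_a_mid below 0.012 m and y of hub_a_mid in the frame of pointer_tip between -0.004 and 0.004 m) or (y of hub_b_mid in the frame of gauge between 0.0464 and 0.0554 m and x of hub_b_mid in the frame of gauge between -0.004 and 0.004 m and height (world z) of hub_b_mid below 0.012 m and y of hub_b_mid in the frame of pointer_tip between -0.004 and 0.004 m) or (y of hub_c_mid in the frame of gauge between 0.0184 and 0.0274 m and x of hub_c_mid in the frame of gauge between -0.004 and 0.004 m and height (world z) of hub_c_mid below 0.012 m and y of hub_c_mid in the frame of pointer_tip between -0.004 and 0.004 m))), for 0.2 s.
At the end, for the whole second after the job is handed in: Disc wedged: centre 2 mm short of to 7 mm beyond its nominal place, within 4 mm of mid-slot. Pointer within 4 mm of its centre along the slot. Stick still, on the bench (grip under 50 mm), tip and grip both before the mouth, beyond the end or to one side. Spare discs moved under 10 mm (((y of hub_a_mid in the frame of gauge between 0.0745 and 0.0835 m and x of hub_a_mid in the frame of gauge between -0.004 and 0.004 m and height (world z) of hub_a_mid below 0.012 m and y of hub_a_mid in the frame of pointer_tip between -0.004 and 0.004 m and distance of each of hub_b_mid, hub_c_mid from where it was at the start of the episode below 0.01 m) or (y of hub_b_mid in the frame of gauge between 0.0464 and 0.0554 m and x of hub_b_mid in the frame of gauge between -0.004 and 0.004 m and height (world z) of hub_b_mid below 0.012 m and y of hub_b_mid in the frame of pointer_tip between -0.004 and 0.004 m and distance of each of hub_a_mid, hub_c_mid from where it was at the start of the episode below 0.01 m) or (y of hub_c_mid in the frame of gauge between 0.0184 and 0.0274 m and x of hub_c_mid in the frame of gauge between -0.004 and 0.004 m and height (world z) of hub_c_mid below 0.012 m and y of hub_c_mid in the frame of pointer_tip between -0.004 and 0.004 m and distance of each of hub_a_mid, hub_b_mid from where it was at the start of the episode below 0.01 m)) and (y of each of stick_tip, stick_grip in the frame of gauge below -0.07 m or y of each of stick_tip, stick_grip in the frame of gauge above 0.135 m or x of each of stick_tip, stick_grip in the frame of gauge above 0.04 m or x of each of stick_tip, stick_grip in the frame of gauge below -0.08 m) and height (world z) of stick_grip below 0.05 m and linear speed of stick below 0.02 m/s); the robot touches nothing.
It fails at once if the fingers touch a hub disc (contact force between the fingers and hub_a above 0.5 N or contact force between the fingers and hub_b above 0.5 N or contact force between the fingers and hub_c above 0.5 N).
It also fails if it takes over 51 s, if anything falls off the work surface, if the arm or the gripper's body presses on something with over 40 N, if the wrist force passes 120 N, or if a joint passes its speed limit or range.

ROBOT

A 6-joint arm with a two-finger parallel gripper is mounted at the origin on the work surface. World frame = base frame: x ahead of the robot, y to its left, z up, the work surface at z = 0. Lengths are in mm, angles in degrees, forces in N, time in s.
With the tool pointing down it reaches from about 300 to 850 mm from the base axis. Payload 5.4 kg.
Tool frame: the origin (TCP) lies on the centre line of the jaws, within the pads' length; the fingertips stand 17 mm ahead of it and the grasp point (between the pads) lies 2 mm behind it; z points along the fingers, y is the line along which they close (so a half turn about z gives the same grasp; the last joint's range is limited). The gripper opens to 85 mm and grips with 20 to 120 N. Pads are 22 mm wide; open, the fingers measure 114 mm over their backs; the gripper's body (76 mm by 85 mm) begins 54 mm behind the grasp point. The pads swing forward as they close: fully open they stand 13 mm farther back than shut.
Start: joints at [-83.772, 9.076, 91.501, -0, 79.423, -12.038], TCP at [180.197, -546.018, 248.299] pointing down, gripper open.
Joint ranges: [-166.64, 166.64], [-54.1, 131.32], [10.49, 154.53], [-73.88, 253.88], [9.74, 151.15], [-171.62, 171.62]. Speed limits (degrees/s): [147.25, 147.25, 180, 180, 180, 180].

INTERFACE

Orientations are given as a 3x3 rotation matrix whose columns are the frame's x, y, z axes.
In Python, from workcell import manip, read_camera, camera_params, hand_in gives the robot as it stands.
- The arm moves only by the tool play_rows, never from a script. Its argument "deltas" is a list of rows, each a list of 3 entries, a list of its own where there are three numbers: the shift along the tool's x, y, z in mm, then the turn, a rotation vector about the tool's x, y, z in degrees, then the closure, from 0 (fully open) to 1 (shut). A call has 1 to 12 rows; each row is the pose to reach, as a shift and turn from the pose commanded when the call began, along the tool's axes at that moment; what a row does not reach only later rows make up. A row lasts 1/12 s, in which the tool goes at most 41.7 mm and 7.16 degrees, less where a joint would pass 70% of its speed; a pose out of reach is approached as far as the arm can. A call with a gripper value outside its range is refused whole. The fingers move at their own pace and stop on an object; "grip_force" is the grip in N (left out, the last holds). Time passes only in rows, so rows that repeat a pose let the fingers close. It gives the time, the measured TCP pose, the force, the opening and the grip force at its end, in the units of the state.
- manip.read_state(): the state, without advancing time (a new reading comes with each control period).
- read_camera(name): name is "scene" or "top"; returns the picture (420x560x3 uint8, red, green, blue); there is no depth.
- camera_params(name): a dict with "fx", "fy", "cx", "cy" (pixels), "R" (3x3) and "t" (3): a world point X has camera coordinates R X + t. Camera axes: x right, y down, z forward; pixel columns grow to the right and rows downward; lengths in mm; the calibration is good to about 2 mm. A picture is of the moment at which its call begins. camera_params takes no time and is no camera call.
- hand_in(): hands the job in; it is judged then, once.
The state is a dict: "time": time; "joint_pos": joint angles; "joint_vel": joint speeds; "effort": joint torques, N m; "position": TCP position; "orientation": TCP orientation; "wrist_force": force on the tool from outside, world axes, zero at the start; "wrist_torque": the same for the moment, N m; "grip_width": finger opening in mm; "gripper_force": force on a finger pad.
Only numpy, scipy, OpenCV 4.12 (cv2) and the standard library are available. Lean on these libraries where they do the work, as an engineer would, in place of code of your own. Each camera call takes 0.05 s, during which the arm holds its last target. There are 200 camera calls.

## Working session

There is one attempt and no reset: what is moved stays moved. The work goes in short steps, Python scripts to look and compute and a tool call to move; the robot and the scene stay as the last step left them, time stands still between calls to the robot, and variables do not carry over. Pictures are saved under pics/ and viewed, at most 10 in all, crops included, and the job is handed in when it is done.

Besides the shell and the picture viewer there is one more tool, called after "Request:" as name(argument=value, ...), one argument or row to a line, values as JSON. play_rows: Moves the arm, as the interface text tells. Its arguments: {"type":"object","properties":{"deltas":{"type":"array","items":{"type":"array"}},"grip_force":{"type":"number"}},"required":["deltas"]}

```bash
mkdir -p pics; python3 - <<'E'
from workcell import *
import cv2
for n in("top","scene"):
    im=read_camera(n); cv2.imwrite(f"pics/{n}0.png",im[:,:,::-1]); p=camera_params(n); print(n,p)
s=manip.read_state(); print(s["position"],s["orientation"],s["grip_width"],s["time"])
E
```

```text
top {'fx': 537.1006045068411, 'fy': 537.1006045068411, 'cx': 285.2093797576716, 'cy': 198.42107961653457, 'R': array([[ 0.01636225, -0.99986246, -0.00270849],
       [-0.98842392, -0.01576631, -0.15089592],
       [ 0.15083246,  0.00514613, -0.98854595]]), 't': array([  30.4386358 ,  551.78377069, 1446.73997021])}
scene {'fx': 468.5188813206764, 'fy': 468.5188813206764, 'cx': 276.2525679410484, 'cy': 208.42461827306062, 'R': array([[-0.34466719,  0.93865257, -0.01165682],
       [ 0.61091266,  0.21486036, -0.76198474],
       [-0.71273435, -0.26975244, -0.64749005]]), 't': array([ 178.27103339, -275.23810396, 1635.28969907])}
[ 180.14333594 -545.52129854  247.4186037 ] [[ 9.49603029e-01  3.13455026e-01 -1.85020600e-04]
 [ 3.13454886e-01 -9.49601617e-01  1.67452713e-03]
 [ 3.49193085e-04 -1.64813165e-03 -9.99998581e-01]] 85.28422668486911 0.1
```

View pics/top0.png

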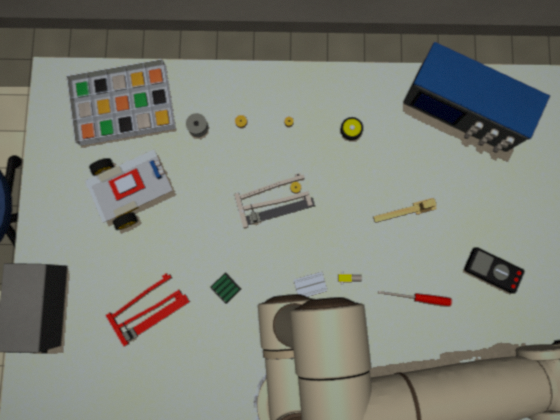

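View pics/scene0.png

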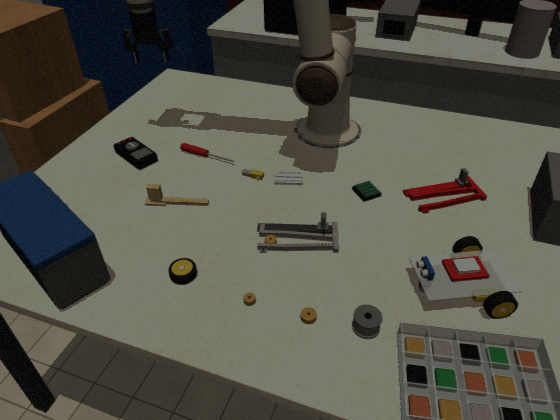

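Top view: the steel gauge is at about (275,203), its mouth on the right with a disc at (296,187). The red look-alike at (147,310) is not it. The stick is at (405,210) with its tip on the left at (375,218), and the spares are at (241,121) and (289,121). I'll enlarge to confirm.

```bash
python3 - <<'E'
import cv2
im=cv2.imread("pics/top0.png")
a=cv2.resize(im[165:235,225:325],None,fx=8,fy=8,interpolation=cv2.INTER_CUBIC)
b=cv2.resize(im[190:230,365:445],None,fx=10,fy=10,interpolation=cv2.INTER_CUBIC)
cv2.imwrite("pics/g.png",cv2.convertScaleAbs(a,alpha=1.3)); cv2.imwrite("pics/s.png",b)
E
```

```text
(no output)
```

View pics/g.png

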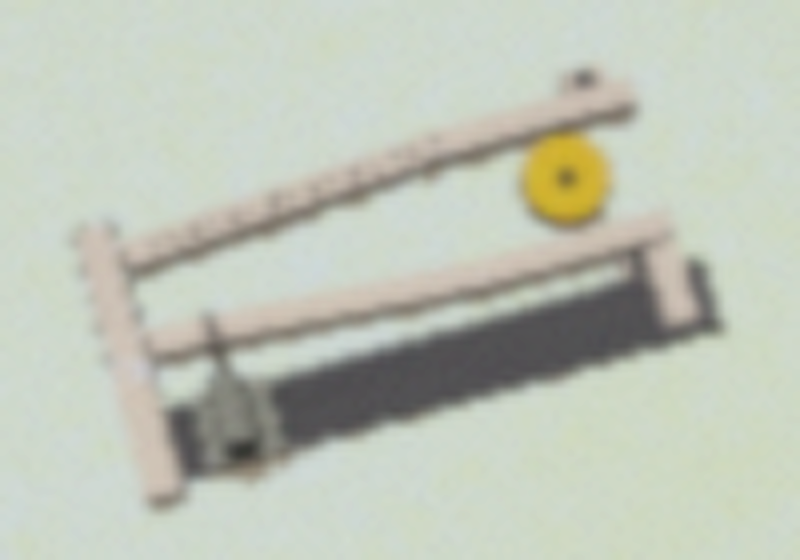

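View pics/s.png

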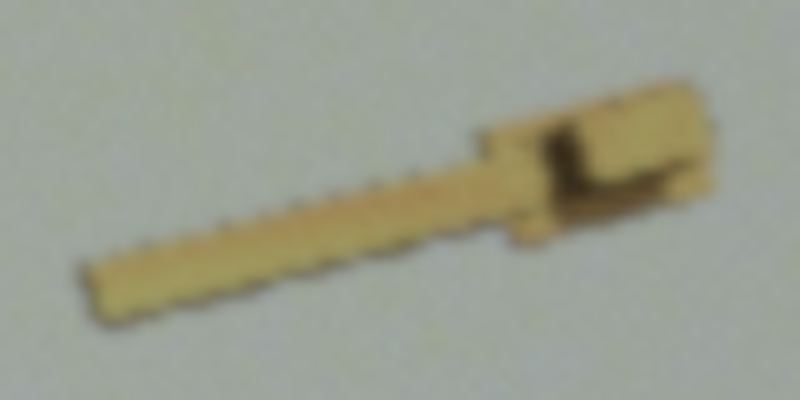

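Enlarged crop offset (225,165)/8: disc at (567,178), rails' mouth on the right, steel pointer fin at lower left. The gauge is silver, so it is the right one. Stick crop: tip at left (95,293), grip block at right (640,130).

```bash
cat > h.py <<'E'
import numpy as np, cv2
from workcell import *
def back(u,v,z,n="top"):
    p=camera_params(n); C=-p["R"].T@p["t"]
    d=p["R"].T@np.array([(u-p["cx"])/p["fx"],(v-p["cy"])/p["fy"],1]); return C+d*(z-C[2])/d[2]
def fit(L,W):
    L=np.array(L,float)[:,:2];W=np.array(W)[:,:2];l=L.mean(0);w=W.mean(0)
    a=L-l;b=W-w;th=np.arctan2((a[:,0]*b[:,1]-a[:,1]*b[:,0]).sum(),(a*b).sum())
    R=np.array([[np.cos(th),-np.sin(th)],[np.sin(th),np.cos(th)]]);t=w-R@l
    return R,t,np.degrees(th),W-(L@R.T+t)
E
python3 - <<'E'
from h import *
g=lambda u,v:(225+(u-3.5)/8,165+(v-3.5)/8)
s=lambda u,v:(365+(u-4.5)/10,190+(v-4.5)/10)
L=[(19.5,-70),(-19.5,-70),(29.5,-70),(11,121),(-11,121)]
W=[back(*g(*q),16) for q in[(634,110),(667,213),(628,80),(130,272),(152,330)]]
R,t,th,e=fit(L,W);print("gauge",t,th,e.round(1).tolist())
d=back(*g(567,178),14)[:2];print("disc local",R.T@(d-t),d)
f=back(*g(240,445),54)[:2];print("fin local",R.T@(f-t)); f=back(*g(210,318),18.5)[:2];print("ptr",R.T@(f-t))
# stick
Ls=[(-9,150),(9,150),(-10,-18),(10,18),(10,-18),(-10,18)]
P=[((105,325),0),((85,262),12),((710,150),58),((585,115),58),((690,82),58),((590,178),58)]
W=[back(*s(*q),z) for q,z in P]
Rs,ts,ths,e=fit(Ls,W);print("stick",ts,ths,e.round(1).tolist(),"grip local gauge",R.T@(ts-t),"tip",ts+Rs@[0,150])
for c in[(241,121),(289,121),(296,187)]:
    im=cv2.imread("pics/top0.png")[c[1]-14:c[1]+15,c[0]-14:c[0]+15].astype(int)
    print(c,back(*c,14)[:2],((im[:,:,2]-im[:,:,0])>50).sum(),((im[:,:,2]-im[:,:,0])).clip(0).sum())
E
```

```text
gauge [576.20172256  47.03134795] 16.63880709526524 [[-1.2, 2.1], [-0.7, 1.2], [-0.0, 1.5], [0.7, -1.4], [1.2, -3.4]]
disc local [  2.16388476 -38.1873821 ] [589.20947812  11.06251639]
fin local [-63.14382345  97.1484844 ]
ptr [-12.59842912  96.51027224]
stick [ 543.44346035 -354.7946833 ] 16.083390390088198 [[0.8, -2.6], [-0.1, -0.2], [-0.5, 2.8], [-0.6, -3.4], [-0.9, 2.2], [1.3, 1.2]] grip local gauge [-146.44445119 -375.62119995] tip [ 501.88804248 -210.66575752]
(241, 121) [779.62684648 170.87597243] 117 14503
(289, 121) [781.78140942  32.25068853] 67 9538
(296, 187) [588.69567898   9.46181556] 99 16954
```

Request:
play_rows(
  deltas=[
    [[35, -6, 8], [0, 0, -7], 0],
    [[70, -12, 16], [0, 0, -14], 0],
    [[105, -17, 25], [0, 0, -21], 0],
    [[140, -23, 35], [0, 0, -28], 0],
    [[175, -29, 45], [0, 0, -35], 0],
    [[210, -35, 55], [0, 0, -42], 0],
    [[245, -41, 65], [0, 0, -49], 0],
    [[280, -46, 75], [0, 0, -56], 0],
    [[315, -52, 90], [0, 0, -63], 0],
    [[350, -58, 105], [0, 0, -70], 0],
    [[385, -64, 118], [0, 0, -77], 0],
    [[405, -67, 127], [0, 0, -84], 0],
  ],
)

```text
time: 1.1
position: [545.8, -352.3, 119.0]
orientation: [[-0.221, 0.975, -0.001], [0.975, 0.221, 0.003], [0.003, -0.001, -1.0]]
wrist_force: [0.6, -0.9, -0.2]
grip_width: 85.3
gripper_force: 0.0
```

Request:
play_rows(
  deltas=[
    [[0, 0, 0], [0, 0, -4], 0],
    [[0, 0, 0], [0, 0, -4], 0],
    [[0, 0, 0], [0, 0, -4], 0],
  ],
)

```text
time: 1.35
position: [543.6, -355.3, 120.8]
orientation: [[-0.278, 0.96, -0.001], [0.96, 0.278, 0.0], [0.001, -0.001, -1.0]]
wrist_force: [0.0, -0.4, 0.2]
grip_width: 85.4
gripper_force: 0.0
```

```bash
python3 - <<'E'
from h import *
for n in("top","scene"):
    im=read_camera(n)[:,:,::-1]; cv2.imwrite(f"pics/{n}1.png",im)
    x,y=(350,170) if n=="top" else (120,160)
    cv2.imwrite(f"pics/{n}1c.png",cv2.resize(im[y:y+75,x:x+100],None,fx=8,fy=8,interpolation=cv2.INTER_CUBIC))
s=manip.read_state();print(s["position"],s["orientation"][:,1],s["time"],s["wrist_force"])
E
```

```text
[ 543.37183649 -356.04756351  121.61375847] [9.60720120e-01 2.77519088e-01 8.66847625e-05] 1.45 [ 0.05724981 -0.12976393 -0.02829403]
```

View pics/scene1c.png

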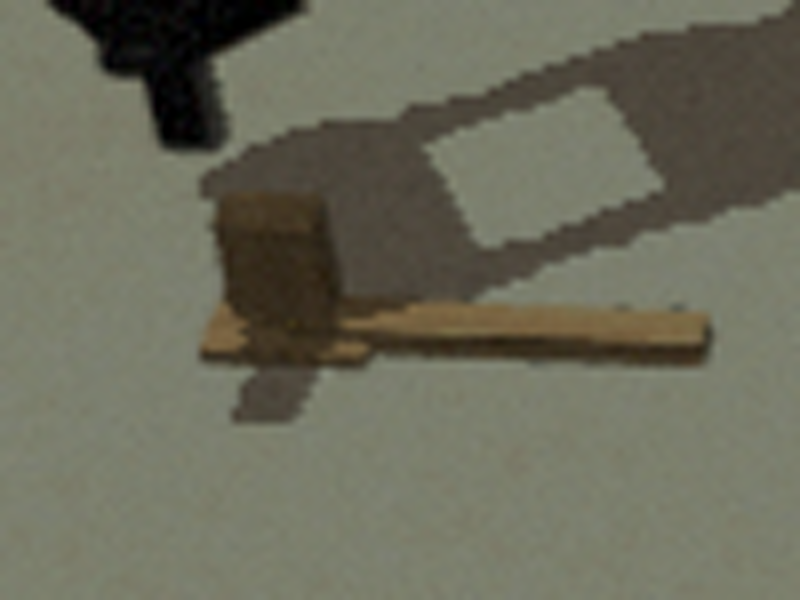

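Scene crop (offset (120,160)/8): block top centre at about (272,213), bar tip top edge at about (704,313), and the open fingers are above the block. I'll check this against the top-camera pose.

```bash
python3 - <<'E'
from h import *
q=lambda u,v:(120+(u-3.5)/8,160+(v-3.5)/8)
b=back(*q(272,213),58,"scene");t=back(*q(705,322),12,"scene");print(b,t,np.hypot(*(t-b)[:2]),np.degrees(np.arctan2(-(t-b)[0],(t-b)[1])))
# gauge from scene, enlarge too
im=cv2.imread("pics/scene1.png")[205:260,250:350]
cv2.imwrite("pics/sg.png",cv2.convertScaleAbs(cv2.resize(im,None,fx=8,fy=8,interpolation=cv2.INTER_CUBIC),alpha=1.4))
E
```

```text
[ 545.59935187 -352.65421882   58.        ] [ 500.48206164 -213.09187935   12.        ] 146.67384387824788 17.914825446026608
```

View pics/sg.png

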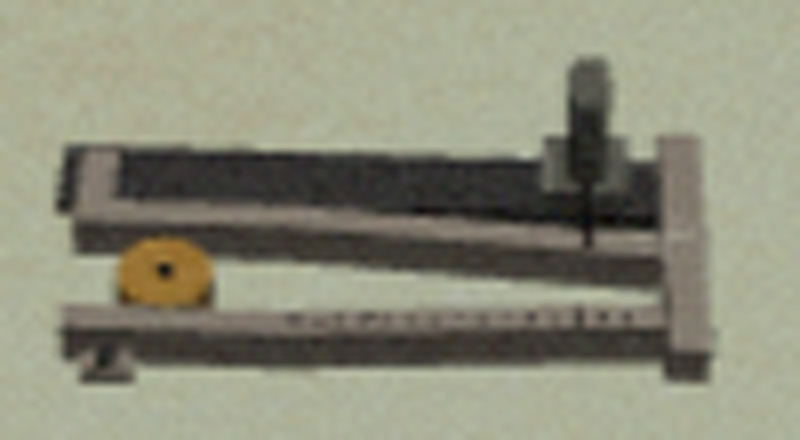

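Scene crop (offset (250,205)/8): disc hole at (165,270), mouth corners at (78,222), (62,306) and (62,325), cross bar inner edge near x = 662, pointer tip at (588,245).

```bash
python3 - <<'E'
from h import *
q=lambda u,v:(250+(u-3.5)/8,205+(v-3.5)/8)
g=lambda u,v:(225+(u-3.5)/8,165+(v-3.5)/8)
L=[(19.5,-70),(-19.5,-70),(29.5,-70),(-11,121),(21,121)]
W=[back(*q(*p),16,"scene") for p in[(62,306),(78,222),(62,325),(662,250),(664,325)]]
R,t,th,e=fit(L,W);print("gauge",t,th,e.round(1).tolist())
for n,p,z in(("disc",(165,270),14),("ptr",(588,245),18.5),("fin",(590,65),54)):
    d=back(*q(*p),z,"scene")[:2];print(n,R.T@(d-t),d)
E
```

```text
gauge [577.86798316  47.14330083] 17.481070784690353 [[0.6, -0.2], [0.1, 2.0], [-1.0, 0.0], [-1.0, -0.8], [1.3, -1.0]]
disc [  0.49293823 -38.78124122] [589.98767972  10.30119701]
ptr [-11.08490377  96.65031549] [538.26216624 136.00013986]
fin [-58.37243496  96.79819199] [493.11413008 121.93645242]
```

Request:
play_rows(
  deltas=[
    [[2, 1.5, 20], [0, 0, -1], 0],
    [[2, 1.5, 40], [0, 0, -1], 0],
    [[2, 1.5, 60], [0, 0, -1], 0],
    [[2, 1.5, 74], [0, 0, -1], 0],
    [[2, 1.5, 83], [0, 0, -1], 0],
    [[2, 1.5, 83], [0, 0, -1], 0],
    [[2, 1.5, 83], [0, 0, -1], 0.5],
    [[2, 1.5, 83], [0, 0, -1], 1],
    [[2, 1.5, 83], [0, 0, -1], 1],
    [[2, 1.5, 83], [0, 0, -1], 1],
    [[2, 1.5, 83], [0, 0, -1], 1],
    [[2, 1.5, 83], [0, 0, -1], 1],
  ],
  grip_force=60,
)

```text
time: 2.45
position: [545.3, -353.6, 39.3]
orientation: [[-0.297, 0.955, 0.001], [0.955, 0.297, -0.001], [-0.002, 0.001, -1.0]]
wrist_force: [0.3, 0.4, 0.2]
grip_width: 19.2
gripper_force: 59.5
```

Request:
play_rows(
  deltas=[
    [[0, 0, 0], [0, 0, 0], 1],
    [[0, 0, 0], [0, 0, 0], 1],
    [[0, 0, 0], [0, 0, 0], 1],
    [[0, 0, 0], [0, 0, 0], 1],
    [[0, 0, 0], [0, 0, 0], 1],
  ],
)

```text
time: 2.87
position: [545.2, -353.5, 39.1]
orientation: [[-0.297, 0.955, 0.001], [0.955, 0.297, -0.001], [-0.001, 0.001, -1.0]]
wrist_force: [0.0, 0.3, 5.6]
grip_width: 19.1
gripper_force: 60.2
```

Request:
play_rows(
  deltas=[
    [[0, 0, -12], [0, 0, 0], 1],
    [[0, 0, -30], [0, 0, 0], 1],
    [[10, 10, -35], [0, 0, 0], 1],
    [[30, 30, -35], [0, 0, 0], 1],
    [[55, 55, -35], [0, 0, 0], 1],
    [[80, 80, -35], [0, 0, 0], 1],
    [[105, 105, -35], [0, 0, 0], 1],
    [[128, 128, -35], [0, 0, 0], 1],
    [[142, 143, -35], [0, 0, 0], 1],
    [[148, 149, -35], [0, 0, 0], 1],
    [[148, 149, -35], [0, 0, 0], 1],
    [[148, 149, -35], [0, 0, 0], 1],
  ],
)

```text
time: 3.87
position: [642.6, -167.6, 73.0]
orientation: [[-0.297, 0.955, -0.001], [0.955, 0.297, -0.0], [-0.0, -0.001, -1.0]]
wrist_force: [-0.2, -0.3, -1.1]
grip_width: 19.3
gripper_force: 59.6
```

```bash
python3 - <<'E'
from h import *
a=read_camera("scene")[:,:,::-1];b=read_camera("top")[:,:,::-1]
f=lambda i,x,y:cv2.convertScaleAbs(cv2.resize(i[y:y+50,x:x+133],None,fx=6,fy=6,interpolation=cv2.INTER_CUBIC),alpha=1.3)
cv2.imwrite("pics/two.png",np.vstack([f(a,217,207),f(b,260,160)]))
s=manip.read_state();print(s["position"],s["wrist_force"])
E
```

```text
[ 642.37548204 -168.81582828   73.1485623 ] [ 0.30821342  0.5542212  -0.77195189]
```

View pics/two.png

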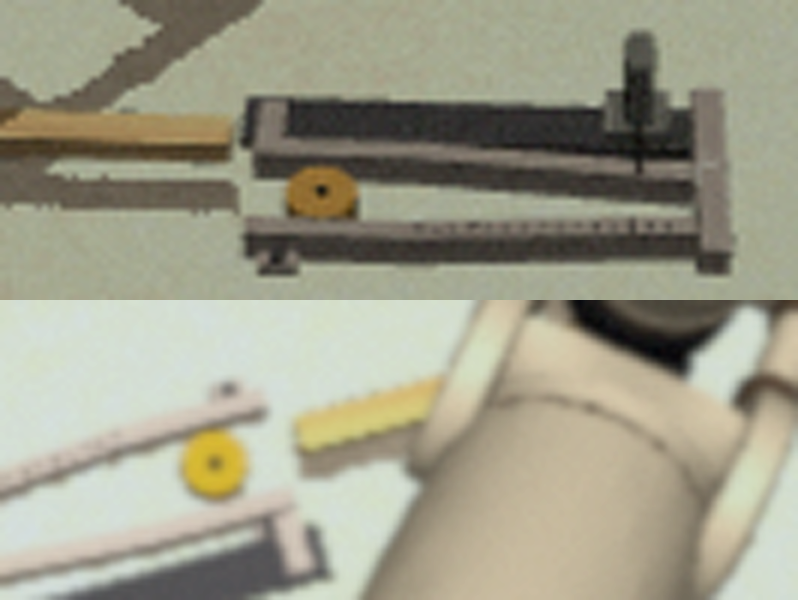

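Scene half: the lifted tip's front top centre is at about (231,128), in front of the mouth, with the disc hole at (321,190). Top half: tip front at (299,434), mouth inner corners at (265,412) and (295,495).

```bash
python3 - <<'E'
from h import *
th=np.radians(17.2);R=np.array([[np.cos(th),-np.sin(th)],[np.sin(th),np.cos(th)]]);t=np.array([577,47.1])
q=lambda u,v:(217+(u-2.5)/6,207+(v-2.5)/6)
g=lambda u,v:(260+(u-2.5)/6,160+(v-300-2.5)/6)
for f,n,p,z in((q,"scene",(231,128),46),(g,"top",(299,434),46),(q,"scene",(321,190),14),(g,"top",(214,463),14),(g,"top",(265,410),16),(g,"top",(295,492),16),(q,"scene",(254,150),16),(q,"scene",(246,221),16)):
    d=back(*f(*p),z,n)[:2];print(n,p,R.T@(d-t))
print("tcp",R.T@([642.4,-168.8]-t))
E
```

```text
scene (231, 128) [ -1.66363973 -76.87296216]
top (299, 434) [ -1.86783279 -77.11575775]
scene (321, 190) [  1.30560276 -39.27522964]
top (214, 463) [  1.3282875 -37.5771747]
top (265, 410) [ 18.63309394 -67.78179586]
top (295, 492) [-22.99321796 -70.14131212]
scene (254, 150) [-20.36791343 -69.70495787]
scene (246, 221) [ 23.39110874 -69.58774874]
tcp [  -1.36816312 -225.58390486]
```

Request:
play_rows(
  deltas=[
    [[0, 1.5, 15], [0, 0, 0], 1],
    [[0, 1.5, 28], [0, 0, 0], 1],
    [[0, 1.5, 33], [0, 0, 0], 1],
    [[4, 1.5, 33], [0, 0, 0], 1],
    [[10, 1.5, 33], [0, 0, 0], 1],
    [[16, 1.5, 33], [0, 0, 0], 1],
    [[20, 1.5, 33], [0, 0, 0], 1],
    [[24, 1.5, 33], [0, 0, 0], 1],
    [[28, 1.5, 33], [0, 0, 0], 1],
    [[33, 1.5, 33], [0, 0, 0], 1],
    [[38, 1.5, 33], [0, 0, 0], 1],
    [[43, 1.5, 33], [0, 0, 0], 1],
  ],
)

```text
time: 4.97
position: [631.6, -125.6, 40.4]
orientation: [[-0.297, 0.955, 0.0], [0.955, 0.297, -0.0], [-0.0, 0.0, -1.0]]
wrist_force: [-0.8, -0.8, 0.1]
grip_width: 19.5
gripper_force: 60.2
```

Request:
play_rows(
  deltas=[
    [[5, 0, 0], [0, 0, 0], 1],
    [[10, 0, 0], [0, 0, 0], 1],
    [[15, 0, 0], [0, 0, 0], 1],
    [[20, 0, 0], [0, 0, 0], 1],
    [[25, 0, 0], [0, 0, 0], 1],
    [[30, 0, 0], [0, 0, 0], 1],
    [[35, 0, 0], [0, 0, 0], 1],
    [[40, 0, 0], [0, 0, 0], 1],
    [[45, 0, 0], [0, 0, 0], 1],
    [[48, 0, 0], [0, 0, 0], 1],
    [[51, 0, 0], [0, 0, 0], 1],
    [[54, 0, 0], [0, 0, 0], 1],
  ],
)

```text
time: 5.97
position: [615.7, -74.3, 40.4]
orientation: [[-0.297, 0.955, 0.0], [0.955, 0.297, -0.0], [-0.0, 0.0, -1.0]]
wrist_force: [0.6, -0.7, -1.5]
grip_width: 19.2
gripper_force: 60.2
```

Request:
play_rows(
  deltas=[
    [[1.5, 0, 0], [0, 0, 0], 1],
    [[3, 0, 0], [0, 0, 0], 1],
    [[4.5, 0, 0], [0, 0, 0], 1],
    [[6, 0, 0], [0, 0, 0], 1],
    [[7.5, 0, 0], [0, 0, 0], 1],
    [[9, 0, 0], [0, 0, 0], 1],
    [[9, 0, 0], [0, 0, 0], 1],
    [[9, 0, 0], [0, 0, 0], 1],
  ],
)

```text
time: 6.63
position: [612.9, -65.7, 40.2]
orientation: [[-0.297, 0.955, -0.0], [0.955, 0.297, 0.0], [0.0, -0.0, -1.0]]
wrist_force: [0.1, -0.4, -1.3]
grip_width: 19.2
gripper_force: 60.2
```

Request:
play_rows(
  deltas=[
    [[1, 0, 0], [0, 0, 0], 1],
    [[2, 0, 0], [0, 0, 0], 1],
    [[2, 0, 0], [0, 0, 0], 1],
  ],
)

```text
time: 6.88
position: [612.4, -63.9, 40.3]
orientation: [[-0.297, 0.955, 0.0], [0.955, 0.297, 0.0], [0.0, 0.0, -1.0]]
wrist_force: [-0.3, -0.4, -1.2]
grip_width: 19.3
gripper_force: 60.2
```

Request:
play_rows(
  deltas=[
    [[0.7, 0, 0], [0, 0, 0], 1],
    [[1.4, 0, 0], [0, 0, 0], 1],
    [[1.4, 0, 0], [0, 0, 0], 1],
  ],
)

```text
time: 7.13
position: [612.1, -62.7, 40.4]
orientation: [[-0.297, 0.955, 0.0], [0.955, 0.297, -0.0], [-0.0, 0.0, -1.0]]
wrist_force: [0.3, -1.0, -1.6]
grip_width: 19.6
gripper_force: 60.2
```

Request:
play_rows(
  deltas=[
    [[0.7, 0, 0], [0, 0, 0], 1],
    [[1, 0, 0], [0, 0, 0], 1],
    [[1, 0, 0], [0, 0, 0], 1],
  ],
)

```text
time: 7.38
position: [612.1, -62.3, 40.6]
orientation: [[-0.297, 0.955, 0.001], [0.955, 0.297, -0.001], [-0.001, 0.001, -1.0]]
wrist_force: [0.8, -3.9, -0.1]
grip_width: 19.4
gripper_force: 60.2
```

Request:
play_rows(
  deltas=[
    [[0.4, 0, 0], [0, 0, 0], 1],
    [[0.8, 0, 0], [0, 0, 0], 1],
    [[0.8, 0, 0], [0, 0, 0], 1],
    [[0.8, 0, 0], [0, 0, 0], 1],
  ],
)

```text
time: 7.72
position: [612.0, -61.8, 40.8]
orientation: [[-0.297, 0.955, 0.001], [0.955, 0.297, -0.002], [-0.002, 0.001, -1.0]]
wrist_force: [1.0, -5.0, -0.8]
grip_width: 19.4
gripper_force: 60.3
```

Request:
play_rows(
  deltas=[
    [[0.5, 0, 0], [0, 0, 0], 1],
    [[1, 0, 0], [0, 0, 0], 1],
    [[1, 0, 0], [0, 0, 0], 1],
    [[1, 0, 0], [0, 0, 0], 1],
  ],
)

```text
time: 8.05
position: [612.0, -61.5, 41.0]
orientation: [[-0.297, 0.955, 0.002], [0.955, 0.297, -0.003], [-0.003, 0.001, -1.0]]
wrist_force: [1.2, -7.0, 0.7]
grip_width: 19.3
gripper_force: 60.3
```

Request:
play_rows(
  deltas=[
    [[-3, 0, 0], [0, 0, 0], 1],
    [[-8, 0, 0], [0, 0, 0], 1],
    [[-18, 0, 0], [0, 0, 0], 1],
    [[-30, 0, 0], [0, 0, 0], 1],
    [[-45, 0, 0], [0, 0, 0], 1],
    [[-60, 0, 0], [0, 0, 0], 1],
    [[-75, 0, 0], [0, 0, 0], 1],
    [[-90, 0, 0], [0, 0, 0], 1],
    [[-105, 0, 0], [0, 0, 0], 1],
    [[-120, 0, 0], [0, 0, 0], 1],
    [[-130, 0, 0], [0, 0, 0], 1],
    [[-133, 0, 0], [0, 0, 0], 1],
  ],
)

```text
time: 9.05
position: [651.2, -189.6, 40.5]
orientation: [[-0.295, 0.956, 0.001], [0.956, 0.295, -0.001], [-0.001, 0.001, -1.0]]
wrist_force: [0.7, -0.8, -0.8]
grip_width: 19.0
gripper_force: 60.2
```

```bash
python3 - <<'E'
from h import *
a=read_camera("scene")[:,:,::-1];b=read_camera("top")[:,:,::-1]
f=lambda i,x,y:cv2.convertScaleAbs(cv2.resize(i[y:y+50,x:x+133],None,fx=6,fy=6,interpolation=cv2.INTER_CUBIC),alpha=1.3)
cv2.imwrite("pics/two2.png",np.vstack([f(a,217,207),f(b,220,178)]))
s=manip.read_state();print(s["position"],s["wrist_force"])
E
```

```text
[ 650.71817821 -187.78115802   40.20045461] [-0.01587627  0.33571035 -1.19199487]
```

View pics/two2.png

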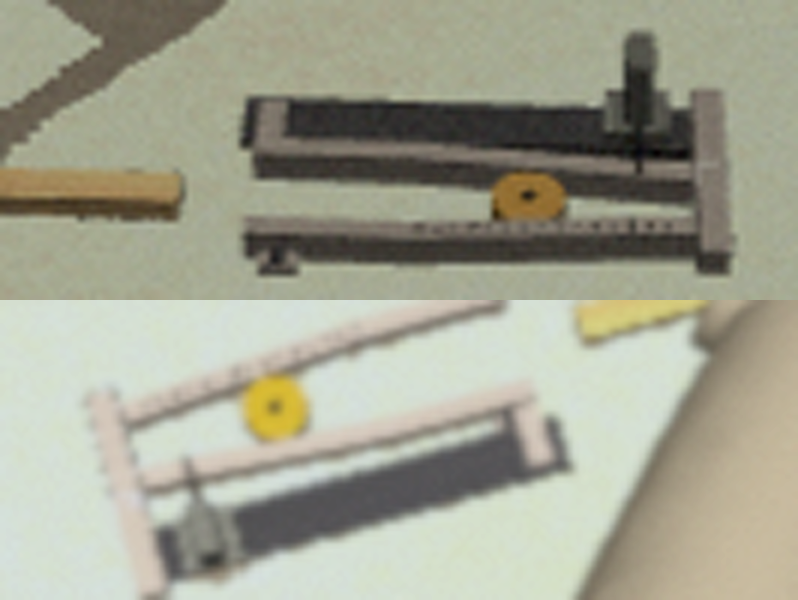

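The disc is wedged: hole at (529,195) in the scene half and (275,407) in the top half. The pointer tip is at (639,172) and (189,462). The stick is clear of the mouth.

```bash
python3 - <<'E'
from h import *
th=np.radians(17.2);R=np.array([[np.cos(th),-np.sin(th)],[np.sin(th),np.cos(th)]]);t=np.array([577,47.1])
q=lambda u,v:(217+(u-2.5)/6,207+(v-2.5)/6)
g=lambda u,v:(220+(u-2.5)/6,178+(v-300-2.5)/6)
for f,n,p,z in((q,"scene",(529,195),14),(g,"top",(275,407),14),(q,"scene",(639,172),18.5),(g,"top",(189,460),18.5),(q,"scene",(640,38),54),(g,"top",(213,554),54)):
    d=back(*f(*p),z,n)[:2];print(n,p,R.T@(d-t),d)
print("tcp",R.T@([650.7,-187.8]-t), t+R@[-51.5,97])
E
```

```text
scene (529, 195) [ 0.84686827 49.61485302] [563.13748349  94.74642129]
top (275, 407) [ 1.13128659 50.40047447] [563.17686758  95.58101325]
scene (639, 172) [-10.48646523  96.42719489] [538.4682089  136.11388061]
top (189, 460) [-12.47814826  96.0204147 ] [536.68588537 135.1363356 ]
scene (640, 38) [-57.0887177   96.11122611] [494.04352    122.03138127]
top (213, 554) [-62.65510973  96.36416684] [488.65126953 120.62698315]
tcp [   0.94219433 -246.18857055] [499.1194835  124.53303655]
```

Request:
play_rows(
  deltas=[
    [[0, 0, 1], [0, 0, 0], 1],
    [[0, 0, 1], [0, 0, 0], 1],
    [[0, 0, 1], [0, 0, 0], 0.5],
    [[0, 0, 1], [0, 0, 0], 0],
    [[0, 0, 1], [0, 0, 0], 0],
    [[0, 0, 1], [0, 0, 0], 0],
    [[0, 0, 1], [0, 0, 0], 0],
    [[0, 0, 1], [0, 0, 0], 0],
    [[0, 0, 1], [0, 0, 0], 0],
    [[0, 0, -10], [0, 0, 0], 0],
    [[0, 0, -40], [0, 0, 0], 0],
    [[0, 0, -80], [0, 0, 0], 0],
  ],
)

```text
time: 10.15
position: [648.0, -185.8, 117.8]
orientation: [[-0.297, 0.955, -0.007], [0.955, 0.297, 0.004], [0.005, -0.006, -1.0]]
wrist_force: [1.2, 0.3, -0.0]
grip_width: 85.0
gripper_force: 0.0
```

Request:
play_rows(
  deltas=[
    [[25, -4, 0], [0, 0, -7], 0],
    [[55, -8, 0], [0, 0, -14], 0],
    [[85, -12, 0], [0, 0, -21], 0],
    [[115, -17, 0], [0, 0, -28], 0],
    [[145, -21, 0], [0, 0, -35], 0],
    [[175, -26, 0], [0, 0, -42], 0],
    [[205, -31, 0], [0, 0, -49], 0],
    [[235, -35, 0], [0, 0, -56], 0],
    [[265, -40, 0], [0, 0, -63], 0],
    [[295, -45, 0], [0, 0, -70], 0],
    [[325, -50, 0], [0, 0, -77], 0],
    [[343, -52, 0], [0, 0, -84], 0],
  ],
)

```text
time: 11.15
position: [497.7, 127.4, 121.1]
orientation: [[-0.979, -0.203, 0.0], [-0.203, 0.979, 0.001], [-0.0, 0.001, -1.0]]
wrist_force: [-0.4, -0.9, -0.8]
grip_width: 85.4
gripper_force: 0.0
```

Request:
play_rows(
  deltas=[
    [[0, 0, 0], [0, 0, -6], 0],
    [[0, 0, 0], [0, 0, -6], 0],
    [[0, 0, 0], [0, 0, -6], 0],
    [[0, 0, 0], [0, 0, -6], 0],
  ],
)

```text
time: 11.48
position: [499.7, 124.7, 120.9]
orientation: [[-0.956, -0.294, 0.001], [-0.294, 0.956, -0.0], [-0.001, -0.0, -1.0]]
wrist_force: [0.4, -0.4, 0.4]
grip_width: 85.6
gripper_force: 0.0
```

```bash
python3 - <<'E'
from h import *
th=np.radians(17.2);R=np.array([[np.cos(th),-np.sin(th)],[np.sin(th),np.cos(th)]]);t=np.array([577,47.1])
s=manip.read_state();p=s["position"];print(p,R.T@(p[:2]-t),s["orientation"])
a=read_camera("scene")[:,:,::-1]
cv2.imwrite("pics/sc3.png",cv2.convertScaleAbs(cv2.resize(a[140:290,140:340],None,fx=4,fy=4,interpolation=cv2.INTER_CUBIC),alpha=1.3))
E
```

```text
[499.72097647 124.66946962 120.87892231] [-50.88506242  96.95246524] [[-9.55913123e-01 -2.93647922e-01  1.00005425e-03]
 [-2.93648169e-01  9.55913564e-01 -1.07387596e-04]
 [-9.24431273e-04 -3.96317310e-04 -9.99999494e-01]]
```

View pics/sc3.png

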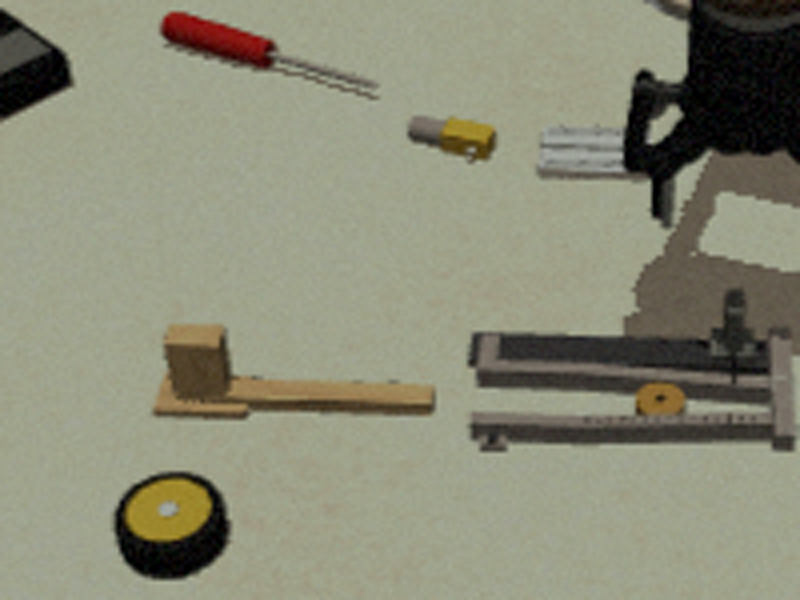

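The stick at (165–435, 325–415) stands upright clear of the gauge, the disc is still wedged at (660,400), and the gripper is above the fin at (735,300). Descending on the fin.

Request:
play_rows(
  deltas=[
    [[0, 0, 20], [0, 0, 0], 0],
    [[0, 0, 40], [0, 0, 0], 0],
    [[0, 0, 60], [0, 0, 0], 0],
    [[0, 0, 73], [0, 0, 0], 0],
    [[0, 0, 79], [0, 0, 0], 0],
    [[0, 0, 79], [0, 0, 0], 0.4],
    [[0, 0, 79], [0, 0, 0], 0.7],
    [[0, 0, 79], [0, 0, 0], 1],
    [[0, 0, 79], [0, 0, 0], 1],
    [[0, 0, 79], [0, 0, 0], 1],
    [[0, 0, 79], [0, 0, 0], 1],
    [[0, 0, 79], [0, 0, 0], 1],
  ],
  grip_force=30,
)

```text
time: 12.53
position: [499.7, 125.2, 42.1]
orientation: [[-0.955, -0.297, 0.001], [-0.297, 0.955, 0.0], [-0.001, -0.0, -1.0]]
wrist_force: [-0.8, 0.3, 4.0]
grip_width: 11.4
gripper_force: 33.2
```

Request:
play_rows(
  deltas=[
    [[0, 0, 0], [0, 0, 0], 1],
    [[0, 0, 0], [0, 0, 0], 1],
    [[0, 0, 0], [0, 0, 0], 1],
  ],
)

```text
time: 12.78
position: [499.7, 125.1, 42.0]
orientation: [[-0.955, -0.297, 0.001], [-0.297, 0.955, 0.0], [-0.001, -0.0, -1.0]]
wrist_force: [-1.5, 0.3, 6.1]
grip_width: 11.1
gripper_force: 33.4
```

Request:
play_rows(
  deltas=[
    [[0, -5, 0], [0, 0, 0], 1],
    [[0, -10, 0], [0, 0, 0], 1],
    [[0, -15, 0], [0, 0, 0], 1],
    [[0, -20, 0], [0, 0, 0], 1],
    [[0, -25, 0], [0, 0, 0], 1],
    [[0, -30, 0], [0, 0, 0], 1],
    [[0, -35, 0], [0, 0, 0], 1],
    [[0, -40, 0], [0, 0, 0], 1],
    [[0, -44, 0], [0, 0, 0], 1],
    [[0, -46.5, 0], [0, 0, 0], 1],
    [[0, -46.5, 0], [0, 0, 0], 1],
    [[0, -46.5, 0], [0, 0, 0], 1],
  ],
)

```text
time: 13.78
position: [513.3, 80.4, 42.0]
orientation: [[-0.955, -0.297, 0.0], [-0.297, 0.955, -0.0], [-0.0, -0.0, -1.0]]
wrist_force: [-2.4, -1.0, 7.1]
grip_width: 11.5
gripper_force: 33.7
```

```bash
python3 - <<'E'
from h import *
th=np.radians(17.2);R=np.array([[np.cos(th),-np.sin(th)],[np.sin(th),np.cos(th)]]);t=np.array([577,47.1])
s=manip.read_state();p=s["position"];print(p,R.T@(p[:2]-t),s["wrist_force"])
a=read_camera("scene")[:,:,::-1]
cv2.imwrite("pics/sc4.png",cv2.convertScaleAbs(cv2.resize(a[215:255,290:343],None,fx=15,fy=15,interpolation=cv2.INTER_CUBIC),alpha=1.3))
E
```

```text
[513.30294807  80.42098179  42.02925156] [-50.99513289  50.66654392] [-2.38166946 -1.03502745  7.0642807 ]
```

View pics/sc4.png

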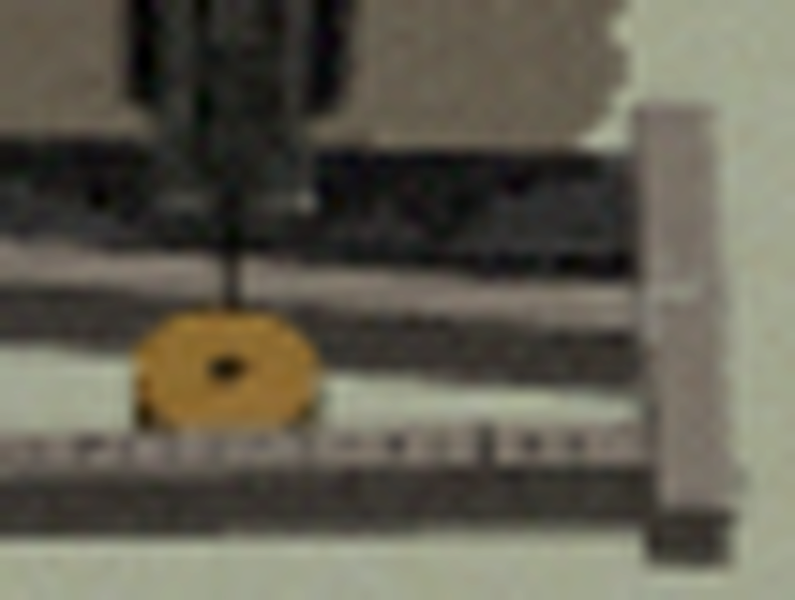

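The pointer tip is at (232,305) and the disc hole at (227,368), nearly in line.

```bash
python3 - <<'E'
from h import *
th=np.radians(17.2);R=np.array([[np.cos(th),-np.sin(th)],[np.sin(th),np.cos(th)]]);t=np.array([577,47.1])
for p,z in(((232,305),18.5),((227,368),14)):
    d=back(290+(p[0]-7)/15,215+(p[1]-7)/15,z,"scene")[:2];print(R.T@(d-t))
E
```

```text
[-10.0822229   50.07298267]
[ 0.79411693 49.4015534 ]
```

Within 1 mm. Releasing, then rising.

Request:
play_rows(
  deltas=[
    [[0, 0, 0], [0, 0, 0], 0.5],
    [[0, 0, 0], [0, 0, 0], 0.2],
    [[0, 0, 0], [0, 0, 0], 0],
    [[0, 0, 0], [0, 0, 0], 0],
    [[0, 0, 0], [0, 0, 0], 0],
    [[0, 0, 0], [0, 0, 0], 0],
    [[0, 0, -10], [0, 0, 0], 0],
    [[0, 0, -30], [0, 0, 0], 0],
    [[0, 0, -60], [0, 0, 0], 0],
    [[0, 0, -90], [0, 0, 0], 0],
    [[0, 0, -110], [0, 0, 0], 0],
    [[0, 0, -110], [0, 0, 0], 0],
  ],
)

```text
time: 14.83
position: [516.5, 80.6, 157.5]
orientation: [[-0.955, -0.297, 0.01], [-0.297, 0.955, -0.001], [-0.01, -0.004, -1.0]]
wrist_force: [0.4, -0.2, -0.1]
grip_width: 85.2
gripper_force: 0.0
```

```bash
python3 - <<'E'
from h import *
a=read_camera("scene")[:,:,::-1]
cv2.imwrite("pics/sc5.png",cv2.convertScaleAbs(cv2.resize(a[210:250,290:343],None,fx=15,fy=15,interpolation=cv2.INTER_CUBIC),alpha=1.3))
b=cv2.imread("pics/sc4.png")[75:]; c=cv2.imread("pics/sc5.png")
# tip & disc change since last view (overlap shifted 5 rows)
d=cv2.absdiff(b[:,:],cv2.imread("pics/sc5.png")[150:150+525] if c.shape[0]>=675 else c[:525]); 
old=cv2.imread("pics/sc4.png")[220:480,100:360]; new=c[295:555,100:360]
(s,r)=cv2.phaseCorrelate(np.float32(cv2.cvtColor(old,6)),np.float32(cv2.cvtColor(new,6))); print("shift px/15",s,r)
print(np.abs(old.astype(int)-new).mean())
g=cv2.cvtColor(new[40:80],6).mean(0); h=cv2.cvtColor(old[40:80],6).mean(0); print(100+g.argmin(),100+h.argmin())
E
```

```text
shift px/15 (-0.000738305542171247, 0.01842907128965976) 0.8441538421672722
2.7741715976331363
231 231
```

Pointer and disc have not moved since the last view (pointer column 231 before and after release). Handing in.

```bash
python3 -c "
from workcell import *
print(hand_in())"
```

```text
the job is handed in; nothing more can be done
None
```

The job is handed in: the 32 mm disc (hub_b) is wedged at about y = 50 mm, the pointer is within about 1 mm of its centre, the stick stands on the bench before the mouth, and the spare discs were not touched; the judge returned no verdict.

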